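# Right the fallen bottles in the bench lane and lock its keeper

### The job

A solvent bottle and a spray can have fallen over in the sheet-metal supply lane on the assembly bench: stand both upright again, each on one of the two free ring marks in the row beside the neighbours that still stand (the marks over which they lie), and let go. Then turn the lock collar at the lane's open end until its keeper arm lies across the mouth and points at the index post. Leave the standing neighbours and the screwdriver and pliers where they are.

Things in the scene. Friction and masses are not known exactly. Their poses are not given: they have to be found in the camera images.
- lane: low grey sheet-metal tray fixed to the bench, 210 mm (x) by 575 mm (y), floor 4 mm thick, lips along its sides reaching 16 mm above the bench; origin at bench level in the middle of the row of four ring marks; y runs along the lane towards its open mouth (80 mm wide, at y = 248 mm), x across it, z up. Four things share the lane, one at each mark in random order: two lie fallen across it, two stand
- mark0 (a point): white printed ring (68 mm across, with a small cross at its centre) on the lane's floor, a standing place; the point is its centre at floor level, 4 mm above the bench. The four rings lie 120 mm apart in one row along the lane's middle, mark0 nearest the lane's -y end, mark3 nearest the mouth
- mark1 (a point): white printed ring (68 mm across, with a small cross at its centre) on the lane's floor, a standing place; the point is its centre at floor level, 4 mm above the bench. The four rings lie 120 mm apart in one row along the lane's middle, mark0 nearest the lane's -y end, mark3 nearest the mouth
- mark2 (a point): white printed ring (68 mm across, with a small cross at its centre) on the lane's floor, a standing place; the point is its centre at floor level, 4 mm above the bench. The four rings lie 120 mm apart in one row along the lane's middle, mark0 nearest the lane's -y end, mark3 nearest the mouth
- mark3 (a point): white printed ring (68 mm across, with a small cross at its centre) on the lane's floor, a standing place; the point is its centre at floor level, 4 mm above the bench. The four rings lie 120 mm apart in one row along the lane's middle, mark0 nearest the lane's -y end, mark3 nearest the mouth
- bottle: fallen white plastic bottle with a paper label, 130 mm long: straight body 56 mm in diameter for 95 mm from its base, then a shoulder and a grey screw cap 32 mm across; 0.15 to 0.31 kg. Origin on its axis, halfway up (65 mm from base and from cap top); its z axis points from base to cap. Lies across the lane, its cap roughly towards +x of the lane, its middle near a ring mark; it can roll
- can: fallen white-painted steel spray can, 150 mm long: straight body 54 mm in diameter for 117 mm from its base, then a shoulder and a white nozzle 24 mm across; 0.17 to 0.35 kg. Origin on its axis, halfway up (75 mm from base and from nozzle top); its z axis points from base to nozzle. Lies across the lane, its nozzle roughly towards +x of the lane, its middle near a ring mark; it can roll
- neighbour_bottle: standing bottle of the same shape as the fallen one (130 mm high, 56 mm in diameter), on a ring mark; origin on its axis 65 mm above its base; leave it
- neighbour_jar: standing amber jar with a black lid, 80 mm high, 58 mm in diameter, on a ring mark; origin on its axis 40 mm above its base; leave it
- collar (a joint): angle of the captive lock collar about its vertical axis, rad: 0 = locked mark, arm along the lane's +x, across the mouth, pointing at the index post; grows anticlockwise seen from above (at 1.57 the arm points along the lane's +y, away from the lane). Starts at 0.9 to 1.5, turns from -0.5 to 1.7 with slight friction, stays where left; no stop at the mark
- collar_axis (a point): point on the collar's vertical axis at the arm's mid-height, 48 mm above the bench; the knurled steel collar is 52 mm in diameter and 34 mm high on a post outside the lane's mouth. The index post (14 mm wide, 60 mm high) stands 150 mm from here along the lane's +x
- keeper_grip (a point): point on the keeper arm 100 mm out from the collar's axis, at mid-height; the arm is a flat steel bar 12 mm thick and 26 mm tall (35 to 61 mm above the bench), running radially from the collar to 135 mm from the axis; it can be pinched from above
- screwdriver: screwdriver 180 mm long lying on the bench near the robot; leave it
- pliers: pliers with red grips, about 175 mm long, lying near the robot; leave them

How it is judged:
By the outcome, as a careful person would: the job done as asked, in the order asked, and still so for the second after the job is handed in, with the robot touching nothing.
It also fails if it takes over 72 s, if anything falls off the work surface, if the arm or the gripper's body presses on something with over 40 N, if the wrist force passes 120 N, or if a joint passes its speed limit or range.

### The arm

A 6-joint arm with a two-finger parallel gripper is mounted at the origin on the work surface. World frame = base frame: x ahead of the robot, y to its left, z up, the work surface at z = 0. Lengths are in m, angles in degrees, forces in N, time in s.
With the tool pointing down it reaches from about 0.375 to 0.975 m from the base axis. Payload 3.8 kg.
Tool frame: the origin (TCP) lies at the very end of the fingers, on their centre line; the grasp point (between the pads) lies 19 mm behind it; z points along the fingers, y is the line along which they close (so a half turn about z gives the same grasp; the last joint's range is limited). The gripper opens to 85 mm and grips with 20 to 120 N. Pads are 22 mm wide; open, the fingers measure 114 mm over their backs; the gripper's body (76 mm by 85 mm) begins 54 mm behind the grasp point. The pads swing forward as they close: fully open they stand 13 mm farther back than shut.
Start: joints at [-78.432, 15.12, 91.902, -0, 72.978, -2.114], TCP at [0.16, -0.656, 0.231] pointing down, gripper open.
Joint ranges: [-150.88, 150.88], [-54.13, 125.18], [17.81, 147.31], [-75.09, 255.09], [0, 152.58], [-146.25, 146.25]. Speed limits (degrees/s): [147.25, 147.25, 180, 180, 180, 180].

### API

Orientations are given as [roll, pitch, yaw] about the fixed x, y, z axes, in that order (R = Rz(yaw) Ry(pitch) Rx(roll)).
In Python, from bench import bot gives the robot as it stands.
- The arm moves only by the shell command python3 -m inch 'ROWS' [OPENING] [FORCE]. ROWS is JSON, a list of rows, each a list of 2 entries, a list of its own where there are three numbers: the shift along the tool's x, y, z in cm, then the turn, a rotation vector about the tool's x, y, z in degrees. In form: [[[tx, ty, tz], [wx, wy, wz]], ...]. A call has 1 to 20 rows; each row shifts and turns the commanded pose from where the row before left it, along the tool's axes as they then stand; what a row does not reach is not made up. A row lasts 1/10 s, in which the tool goes at most 50 mm and 8.59 degrees, less where a joint would pass 70% of its speed; a pose out of reach is approached as far as the arm can. A call is refused whole if a number of a shift passes 5 or a number of a turn 8.59, either way. A call with a gripper value outside its range is refused whole. OPENING is the closure, from -1 (fully open) to 1 (shut), set as the call begins (- or left out, the last holds). The fingers move at their own pace and stop on an object; FORCE is the grip in N (left out, the last holds). Time passes only in rows, so rows that do not move let the fingers close. It gives the time, the measured TCP pose, the force, the opening and the grip force at its end, in the units of the state.
- bot.get_obs(): the state, without advancing time (a new reading comes with each control period).
- bot.snapshot(name): name is "scene" or "top" or "wrist"; returns a dict with "pixels" (480x640x3 uint8, red, green, blue), "vertical_fov" (degrees; the focal length in pixels is half the picture's height over the tangent of half this angle, whatever the lens; pixels are square), "cx", "cy" (the principal point, pixels), "dist" ([k1, k2, p1, p2, k3] as OpenCV has them; the pictures are not rectified), "rvec" (rotation vector, rad) and "tvec" (3), from world to camera coordinates, as OpenCV has them. Camera axes: x right, y down, z forward; pixel columns grow to the right and rows downward; lengths in m; the calibration is good to about 2 mm. A picture is of the moment at which its call begins. There is no depth.
- bot.close_job(): hands the job in; it is judged then, once.
Trained networks look in the newest picture that a camera, given by its name, has taken for a name from the list of things; names that differ only in an ending like _2 or _b are one class to them, and where a whole thing is asked for, a point or a joint stands for the part that bears it (a point fixed in the world has none). Each returns a list of dicts, best first, with "conf" (0 to 1); they miss things now and then, are a little off and sometimes report something else, mostly with a low value. They report only what shows in the picture. A call takes as long as a camera call.
- bot.silhouettes(camera, target): "region" (480x640 bool, what is visible of it).
- bot.mark_of(camera, target): "at" ([x, y, z] in m, in world coordinates, good to about 4 mm: a listed point, or the origin of a listed thing).
The state is a dict: "time_s": time; "q": joint angles; "joint_velocities": joint speeds; "tau": joint torques, N m; "tcp_pos": TCP position; "tcp_rot": TCP orientation; "force": force on the tool from outside, world axes, zero at the start; "torque": the same for the moment, N m; "grip_width": finger opening in m; "finger_force": force on a finger pad.
Only numpy, scipy, OpenCV 4.12 (cv2) and the standard library are available. Lean on these libraries where they do the work, as an engineer would, in place of code of your own. Each camera call takes 0.05 s, during which the arm holds its last target. There are 200 camera calls.

## Working session

There is one attempt and no reset: what is moved stays moved. The work goes in short steps, Python scripts to look and compute and a shell command to move; the robot and the scene stay as the last step left them, time stands still between calls to the robot, and variables do not carry over. Pictures are saved under pics/ and viewed, at most 12 in all, crops included, and the job is handed in when it is done.

```bash
ls; mkdir -p pics
python3 - <<'E'
from bench import bot
import cv2,numpy as np
o=bot.get_obs();print(o['time_s'],o['tcp_pos'],o['tcp_rot'],o['grip_width'])
for c in ['top','scene']:
    s=bot.snapshot(c);cv2.imwrite(f'pics/{c}0.png',s['pixels'][:,:,::-1])
    for n in ['mark0','mark1','mark2','mark3','bottle','can','neighbour_bottle','neighbour_jar','collar_axis','keeper_grip','lane','screwdriver','pliers']:
        r=bot.mark_of(c,n)
        print(c,n,[(np.round(d['at'],3).tolist(),round(d['conf'],2)) for d in r[:2]])
E
```

```text
pics
0.0 [ 0.15951002 -0.65514811  0.22994812] [-1.79870995e+02 -4.78143381e-03  1.36812132e+01] 0.08530127789160513
top mark0 [([0.569, -0.192, 0.007], 0.8), ([0.601, 0.046, 0.003], 0.71)]
top mark1 [([0.569, -0.192, 0.007], 0.8), ([0.601, 0.046, 0.003], 0.71)]
top mark2 [([0.569, -0.192, 0.007], 0.8), ([0.601, 0.046, 0.003], 0.71)]
top mark3 [([0.569, -0.192, 0.007], 0.8), ([0.601, 0.046, 0.003], 0.71)]
top bottle [([0.566, -0.196, 0.036], 0.74)]
top can [([0.56, -0.306, 0.025], 0.69)]
top neighbour_bottle [([0.551, -0.315, 0.001], 0.7), ([0.572, -0.193, 0.003], 0.66)]
top neighbour_jar [([0.586, -0.07, 0.041], 0.77)]
top collar_axis [([0.563, 0.161, 0.047], 0.82)]
top keeper_grip [([0.584, 0.258, 0.047], 0.86)]
top lane [([0.576, -0.133, -0.002], 0.95)]
top screwdriver [([0.355, 0.13, -0.002], 0.66)]
top pliers [([0.324, -0.266, -0.001], 0.86)]
scene mark0 [([0.599, 0.048, 0.007], 0.96), ([0.557, -0.314, 0.003], 0.83)]
scene mark1 [([0.599, 0.048, 0.007], 0.96), ([0.557, -0.314, 0.003], 0.83)]
scene mark2 [([0.599, 0.048, 0.007], 0.96), ([0.557, -0.314, 0.003], 0.83)]
scene mark3 [([0.599, 0.048, 0.007], 0.96), ([0.557, -0.314, 0.003], 0.83)]
scene bottle [([0.565, -0.198, 0.032], 0.91)]
scene can [([0.56, -0.314, 0.031], 0.6)]
scene neighbour_bottle [([0.606, 0.046, 0.071], 0.9)]
scene neighbour_jar [([0.582, -0.073, 0.043], 0.97)]
scene collar_axis [([0.562, 0.16, 0.049], 0.74), ([0.358, 0.131, -0.003], 0.32)]
scene keeper_grip [([0.58, 0.255, 0.048], 0.67)]
scene lane [([0.582, -0.134, -0.001], 0.88)]
scene screwdriver [([0.583, -0.075, 0.041], 0.63)]
scene pliers [([0.329, -0.265, 0.0], 0.81)]
```

View pics/top0.png

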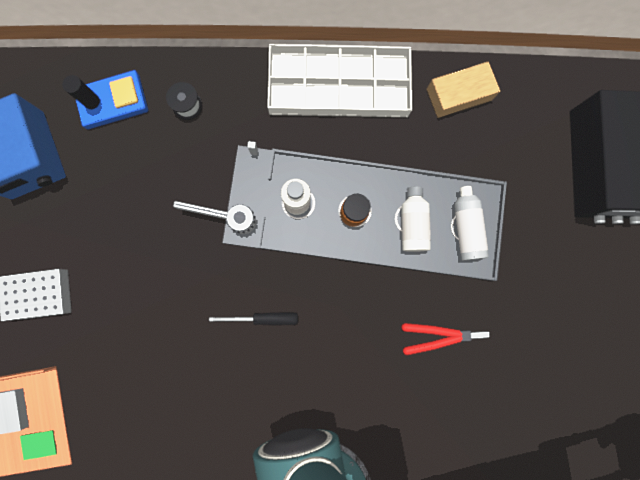

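View pics/scene0.png

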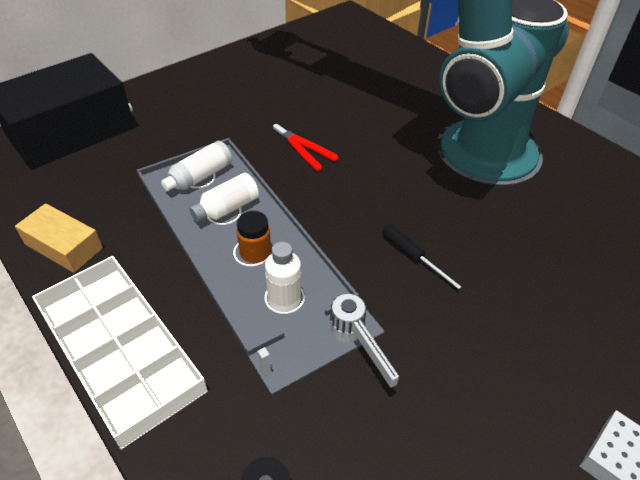

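The top view shows the lane with the mouth on the left (+y). The can lies over mark0 at about (470,222) and the bottle over mark1 at (415,220). The jar at (355,210) and the neighbour bottle at (296,200) stand. The collar is at (240,217) with its arm pointing left, and the index post is at (252,150). The scene view agrees. Next I fit the exact poses from the silhouettes.

```bash
cat > h.py <<'E'
from bench import bot
import cv2,numpy as np
from scipy.optimize import minimize
from scipy.spatial.transform import Rotation as R
PROF={'bottle':[(-65,28),(30,28),(45,16),(65,16)],'can':[(-75,27),(42,27),(55,12),(75,12)]}
def proj(s,P):
    f=240/np.tan(np.radians(s['vertical_fov']/2)); K=np.array([[f,0,s['cx']],[0,f,s['cy']],[0,0,1]])
    return cv2.projectPoints(np.asarray(P,float),np.asarray(s['rvec'],float),np.asarray(s['tvec'],float),K,np.asarray(s['dist'],float))[0][:,0]
def model(s,name,c,ax):
    ax=ax/np.linalg.norm(ax); u=np.cross(ax,[.3,.2,.9] if abs(ax[2])<.8 else [1,0,0]); u/=np.linalg.norm(u); v=np.cross(ax,u)
    t=np.linspace(0,2*np.pi,40); m=np.zeros((1920,2560),np.uint8); pr=PROF[name]
    rings=[proj(s,c+ax*h/1e3+r/1e3*(np.outer(np.cos(t),u)+np.outer(np.sin(t),v))) for h,r in pr]
    for a,b in zip(rings,rings[1:]):
        cv2.fillConvexPoly(m,cv2.convexHull(np.round(np.vstack([a,b])*4+1.5).astype(np.int32)),1)
    return cv2.resize(m.astype(np.float32),(640,480),interpolation=cv2.INTER_AREA)
def fit(views,name,z,x0,upright=False):
    def cost(p):
        ax=np.array([p[2],p[3],1.]) if upright else np.array([np.cos(p[2]*10),np.sin(p[2]*10),0])
        c=0
        for s,m in views:
            q=model(s,name,np.array([p[0],p[1],z]),ax); c+=1-np.minimum(q,m).sum()/np.maximum(q,m).sum()
        return c/len(views)
    n=len(x0); sim=np.vstack([x0]+[np.array(x0)+.01*np.eye(n)[i] for i in range(n)])
    r=minimize(cost,x0,method='Nelder-Mead',options=dict(initial_simplex=sim,xatol=1e-4,fatol=1e-5,maxiter=200)); return r.x,r.fun
def views(name,cams=('top','scene')):
    out=[]
    for c in cams:
        s=bot.snapshot(c); d=bot.silhouettes(c,name)
        for k in d[:3]:
            ys,xs=np.nonzero(k['region']); print(name,c,'conf',round(k['conf'],2),'px',len(xs),'mid',xs.mean().round(),ys.mean().round())
        if d: out.append((s,d[0]['region'].astype(np.float32)))
    return out
def delta(pos,Rt,grasp=0.019):
    """tool-frame shift (cm, TCP) and turn (deg) to bring grasp point to pos with orientation Rt (3x3)."""
    o=bot.get_obs(); R0=R.from_euler('xyz',o['tcp_rot'],degrees=True).as_matrix()
    t=np.asarray(pos)+Rt[:,2]*grasp
    print('t',round(o['time_s'],2),'q',np.round(o['q'],1),'shift cm',np.round(R0.T@(t-o['tcp_pos'])*100,2),'turn',np.round(R.from_matrix(R0.T@Rt).as_rotvec(degrees=True),2))
def tool(zdir,ydir):
    z=np.array(zdir,float);z/=np.linalg.norm(z);y=np.array(ydir,float);y-=z*(y@z);y/=np.linalg.norm(y)
    return np.stack([np.cross(y,z),y,z],1)
E
python3 - <<'E'
from h import *
for n,z,x0 in [('bottle',.032,[.566,-.196,-.01]),('can',.031,[.56,-.31,.0])]:
    v=views(n)
    print('both',fit(v,n,z,x0))
    for w in v: print('one',fit([w],n,z,x0))
M=[]
for c in ['top','scene']:
    bot.snapshot(c)
    for i in 'mark0',: 
        for d in bot.mark_of(c,i): print(c,np.round(d['at'],3),round(d['conf'],2))
E
python3 -m inch '[[[0,0,0],[0,0,-8]],[[0,0,0],[0,8,-8]],[[0,0,0],[0,8,-8]],[[0,0,0],[0,8,-8]],[[0,0,0],[0,8,-8]],[[0,0,0],[0,8,0]],[[0,0,0],[0,8,0]]]'
python3 -c "
from h import *
o=bot.get_obs();print(o['q'],o['tcp_pos'],o['tcp_rot'])"
```

```text
bottle top conf 0.95 px 1594 mid 415.0 221.0
bottle scene conf 0.92 px 1759 mid 225.0 198.0
both (array([ 0.5695561 , -0.19715602,  0.00379229]), np.float64(0.06531727313995361))
one (array([ 0.56967866, -0.19751292,  0.00389838]), np.float64(0.05544304847717285))
one (array([ 0.56744662, -0.19679187,  0.00366115]), np.float64(0.06974047422409058))
can top conf 0.71 px 1878 mid 470.0 225.0
can scene conf 0.58 px 1779 mid 197.0 166.0
can scene conf 0.26 px 1486 mid 253.0 236.0
both (array([ 0.56347893, -0.31083349,  0.0106336 ]), np.float64(0.05054837465286255))
one (array([ 0.56389194, -0.31121067,  0.01009938]), np.float64(0.044656991958618164))
one (array([ 0.56288189, -0.3097565 ,  0.01181412]), np.float64(0.05166041851043701))
top [0.6   0.048 0.004] 0.97
top [ 0.55  -0.313  0.   ] 0.84
top [ 0.591 -0.076  0.002] 0.72
top [ 0.57  -0.192  0.004] 0.62
scene [0.601 0.043 0.003] 0.85
scene [ 0.586 -0.076  0.005] 0.77
scene [ 0.572 -0.196  0.004] 0.69
scene [ 0.557 -0.311  0.001] 0.6
time_s: 2.7
tcp_pos: [0.1593, -0.6566, 0.233]
tcp_rot: [173.3, -39.6, 49.6]
force: [0.1, -1.0, 0.7]
grip_width: 0.0858
finger_force: 0.0
[-92.81360458  31.13201733  78.44843093  28.9621173   98.584593
 -52.9212003 ] [ 0.15934241 -0.6566021   0.23297159] [173.290581   -39.61381049  49.60374351]
```

```bash
cat > k.py <<'E'
from h import *
from scipy.optimize import least_squares
Z=lambda a:R.from_euler('z',a,degrees=True).as_matrix()
Y=lambda a:R.from_euler('y',a,degrees=True).as_matrix()
def fk(q,p,s4=1,s6=1):
    d1,a1,a2,e,a3,L=p
    A=Z(q[0]); B=A@Y(q[1]); C=B@Y(q[2]); D=C@Z(s4*q[3])@Y(q[4])
    T=D@Z(s6*q[5])@Z(-90)
    pos=np.array([0,0,d1])+A@[a1,0,0]+B@[0,0,a2]+C@[e,0,a3]+D@[0,0,L]
    return pos,T
OBS=[([-78.432,15.12,91.902,0,72.978,-2.114],[.15951,-.65515,.22995],[-179.871,-.005,13.681]),
([-92.81360458,31.13201733,78.44843093,28.9621173,98.584593,-52.9212003],[0.15934241,-0.6566021,0.23297159],[173.290581,-39.61381049,49.60374351])]
P0=np.array([.35,.0,.45,.0,.45,.22])
def calib(s4=1,s6=1):
    f=lambda p:np.concatenate([np.ravel([(fk(q,p,s4,s6)[0]-x)*1e3 for q,x,_ in OBS]),(p-P0)*1])
    return least_squares(f,P0)
E
python3 - <<'E'
from k import *
for s4 in 1,-1:
    for s6 in 1,-1:
        for q,x,r in OBS:
            T=fk(q,P0,s4,s6)[1]; Rm=R.from_euler('xyz',r,degrees=True).as_matrix()
            print(s4,s6,R.from_matrix(T.T@Rm).as_rotvec(degrees=True).round(1))
        c=calib(s4,s6);print(c.x.round(3),c.cost)
E
python3 -m inch '[[[0,0,0],[0,-8,0]],[[0,0,0],[0,-8,0]],[[0,0,0],[0,-8,8]],[[0,0,0],[0,-8,8]],[[0,0,0],[0,-8,8]],[[0,0,0],[0,-8,8]],[[0,0,0],[0,0,8]],[[0,-4.5,0],[0,0,0]],[[4.5,-2,0],[0,0,0]],[[4.5,-2,0],[0,0,0]],[[4.5,-2,0],[0,0,0]],[[4.5,-2,0],[0,0,0]],[[4.5,-3,0],[0,0,0]],[[4.5,-4,0],[0,0,0]],[[4.5,-4,0],[0,0,0]],[[0,-4,0],[0,0,0]],[[0,-4,0],[0,0,0]]]'
python3 - <<'E'
from h import *
b=np.radians(2.2); c=np.array([.5695,-.197,.032]); ax=np.array([np.cos(b),np.sin(b),0])
a=np.radians(20); z=-np.sin(a)*ax-np.cos(a)*np.array([0,0,1])
delta(c+ax*.005-z*.12,tool(z,np.cross([0,0,-1],ax)))
E
```

```text
1 1 [   0.    -0.2 -180. ]
1 1 [  -0.    0. -180.]
[ 0.265 -0.025  0.613  0.059  0.582  0.4  ] 309.85430291494595
1 -1 [ -0.    0.2 175.8]
1 -1 [-0.  -0.  74.2]
[ 0.265 -0.025  0.613  0.059  0.582  0.4  ] 309.85430291494595
-1 1 [   0.    -0.2 -180. ]
-1 1 [-49.7 -65.8 150.6]
[ 0.355  1.054 -0.82  -0.207 -0.237 -0.4  ] 311.6226447479794
-1 -1 [ -0.    0.2 175.8]
-1 -1 [-60.1  -0.   59. ]
[ 0.355  1.054 -0.82  -0.207 -0.237 -0.4  ] 311.6226447479794
time_s: 4.4
tcp_pos: [0.3775, -0.2933, 0.2313]
tcp_rot: [-180.0, -0.0, 13.8]
force: [0.8, 0.7, 0.5]
grip_width: 0.0856
finger_force: 0.0
t 4.4 q [-40.8  -6.6 115.2   0.   71.5  35.4] shift cm [24.82 -3.98 10.44] turn [  2.02 -19.94  11.46]
```

```bash
python3 -m inch '[[[4.1,-0.7,0.5],[0,0,0]],[[4.1,-0.7,0.5],[0,0,0]],[[4.1,-0.7,0.5],[0,0,0]],[[4.1,-0.7,0.5],[0,0,0]],[[4.2,-0.6,0.5],[0,0,0]],[[4.2,-0.6,0.5],[0,0,0]],[[0,0,0],[0.7,-6.6,3.8]],[[0,0,0],[0.7,-6.6,3.8]],[[0,0,0],[0.6,-6.7,3.8]],[[0,0,0],[0,0,0]],[[0,0,0],[0,0,0]]]'
sed -i 's/d1,a1,a2,e,a3,L=p/d1,a1,a2,e,a3,L,w=p/; s/Z(-90)/Z(90)/; s/D@\[0,0,L\]/D@[w,0,L]/; s/^P0.*/P0=np.array([.35,.0,.45,.0,.45,.22,0])/' k.py
python3 - <<'E'
from k import *
import json
OBS.append(([-40.8,-6.6,115.2,0,71.5,35.4],[.3775,-.2933,.2313],[180,0,13.8]))
o=bot.get_obs();OBS.append((o['q'],o['tcp_pos'],o['tcp_rot']))
c=calib();print(c.x.round(3),c.fun[:12].round(1))
b=np.radians(2.2); c=np.array([.5695,-.197,.032]); ax=np.array([np.cos(b),np.sin(b),0])
a=np.radians(20); z=-np.sin(a)*ax-np.cos(a)*np.array([0,0,1])
delta(c+ax*.005,tool(z,np.cross([0,0,-1],ax)))
s=bot.snapshot('wrist');cv2.imwrite('pics/w1.png',s['pixels'][:,:,::-1])
E
```

```text
time_s: 5.5
tcp_pos: [0.6085, -0.1973, 0.1999]
tcp_rot: [-179.9, 20.0, 2.3]
force: [-0.0, -0.0, 0.2]
grip_width: 0.0857
finger_force: 0.0
[-0.018  0.132  0.529 -0.225  0.329  0.382 -0.023] [-24.4  -4.9  -0.6  -6.8   1.3   0.6 -16.  -18.7   2.3  -7.3 -27.7  -2.3]
t 5.5 q [-16.8  25.2  84.1  -6.3  89.7  72.1] shift cm [ 2.54 -0.17 18.84] turn [-0.04 -0.01  0.09]
```

View pics/w1.png

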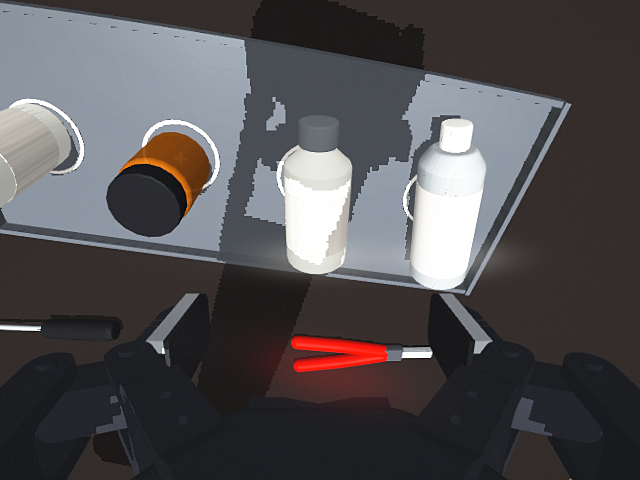

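The wrist view shows the bottle at about (318,200), centred between the fingers, and the can at (450,210). I can descend.

```bash
python3 -m inch '[[[2.5,-0.2,0],[0,0,0]],[[0,0,4],[0,0,0]],[[0,0,4],[0,0,0]],[[0,0,4],[0,0,0]],[[0,0,3],[0,0,0]],[[0,0,2],[0,0,0]],[[0,0,1.0],[0,0,0]],[[0,0,0.8],[0,0,0]],[[0,0,0],[0,0,0]]]'
python3 -m inch '[[[0,0,0],[0,0,0]],[[0,0,0],[0,0,0]],[[0,0,0],[0,0,0]],[[0,0,0],[0,0,0]],[[0,0,0],[0,0,0]],[[0,0,0],[0,0,0]],[[0,0,0],[0,0,0]],[[0,0,0],[0,0,0]],[[0,0,0],[0,0,0]],[[0,0,0],[0,0,0]]]' 1 60
sed -i 's/d1,a1,a2,e,a3,L,w=p/d1,a1,a2,e,a3,L,w,bb=p/; s/A@\[a1,0,0\]/A@[a1,bb,0]/; s/^P0.*/P0=np.array([.35,.0,.45,.0,.45,.22,0,0])/' k.py
cat > obs.py <<'E'
from k import *
OBS.append(([-40.8,-6.6,115.2,0,71.5,35.4],[.3775,-.2933,.2313],[180,0,13.8]))
OBS.append(([-16.8,25.2,84.1,-6.3,89.7,72.1],[.6085,-.1973,.1999],[-179.9,20,2.3]))
o=bot.get_obs();OBS.append((o['q'],o['tcp_pos'],o['tcp_rot']))
c=calib();print(c.x.round(3),np.abs(c.fun[:15]).max().round(1),o['q'].round(1))
P=c.x
E
python3 obs.py
```

```text
time_s: 6.45
tcp_pos: [0.5673, -0.1973, 0.0167]
tcp_rot: [180.0, 19.9, 2.2]
force: [-1.1, 0.4, 0.0]
grip_width: 0.0854
finger_force: 0.0
time_s: 7.45
tcp_pos: [0.5695, -0.1976, 0.0178]
tcp_rot: [179.9, 19.8, 2.2]
force: [2.1, 0.2, 5.8]
grip_width: 0.054
finger_force: 63.8
[0.251 0.001 0.511 0.001 0.566 0.347 0.001 0.025] 0.9 [-17.7  31.1  96.3  -7.   71.4  73.5]
```

```bash
cat > ik.py <<'E'
import sys; from k import *
P=np.array([.251,.001,.511,.001,.566,.347,.001,.025])
lo=np.array([-150.88,-54.13,17.81,-75.09,0,-146.25]);hi=np.array([150.88,125.18,147.31,255.09,152.58,146.25])
def ik(pos,Rt,q0s):
    best=None
    for q0 in q0s:
        def f(q):
            p,T=fk(q,P); return np.r_[(p-pos)*100,R.from_matrix(T.T@Rt).as_rotvec()*10]
        r=least_squares(f,np.clip(q0,lo+1,hi-1),bounds=(lo,hi))
        if best is None or r.cost<best.cost: best=r
    return best
def obj_in_tool(c,ax):
    o=bot.get_obs();R0=R.from_euler('xyz',o['tcp_rot'],degrees=True).as_matrix()
    return R0.T@(c-o['tcp_pos']),R0.T@ax
def upright(ct,at,psi,target):
    """tool pose with object axis at (tool frame) up, heading psi deg (world) of tool z; object centre at target"""
    zt=np.array([0,0,1.]); h=zt-at*(at@zt); h/=np.linalg.norm(h)   # horizontal part of tool z, tool frame
    A=np.stack([h,np.cross(at,h),at],1); W=np.stack([[np.cos(np.radians(psi)),np.sin(np.radians(psi)),0],[-np.sin(np.radians(psi)),np.cos(np.radians(psi)),0],[0,0,1]],1)
    Rt=W@A.T; return target-Rt@ct,Rt
E
python3 - <<'E'
from ik import *
b=np.radians(2.2); ct,at=obj_in_tool(np.array([.5695,-.197,.032]),np.array([np.cos(b),np.sin(b),0])); print(ct.round(4).tolist(),at.round(4).tolist())
S=[[-30,20,110,q4,q5,q6] for q4 in (30,90,140,180) for q5 in (60,100) for q6 in (-100,-30,0,60,100)]
for psi in (90,70,50,30,10,0,-20,-40,-60):
    p,Rt=upright(ct,at,psi,np.array([.5699,-.193,.072]))
    r=ik(p,Rt,S);print(psi,p.round(3),round(r.cost,3),r.x.round(0))
E
```

```text
[-0.0048, -0.0005, -0.0133] [0.941, -0.0001, -0.3383]
90 [ 0.57  -0.179  0.072] 0.0 [-43.  47.  90.  44. 101. -59.]
70 [ 0.575 -0.18   0.072] 0.0 [-49.  40. 103.  56.  90. -58.]
50 [ 0.579 -0.183  0.072] 0.0 [-52.  34. 116.  70.  79. -60.]
30 [ 0.582 -0.186  0.072] 0.0 [-53.  27. 129.  88.  69. -65.]
10 [ 0.584 -0.191  0.072] 0.0 [-47.  21. 141. 115.  61. -73.]
0 [ 0.584 -0.194  0.072] 0.0 [-41.  19. 145. 133.  59. -78.]
-20 [ 0.583 -0.198  0.072] 0.553 [-21.  14. 147. 181.  48. -91.]
-40 [ 0.58  -0.203  0.072] 0.0 [  -3.   20.  144.  222.   58. -101.]
-60 [ 0.577 -0.206  0.072] 0.006 [   7.   25.  134.  255.   63. -111.]
```

```bash
python3 -m inch '[[[-0.3,0,-0.9],[0,0,0]],[[-0.7,0,-1.9],[0,0,0]],[[-1.2,0,-3.3],[0,0,0]],[[-1.3,0,-3.6],[0,0,0]],[[-1.3,0,-3.6],[0,0,0]],[[-1.0,0,-2.8],[0,0,0]],[[-0.6,0,-1.5],[0,0,0]],[[0,0,0],[-2.7,0,-7.5]],[[0,0,0],[-2.7,0,-7.5]],[[0,0,0],[-2.7,0,-7.5]],[[0,0,0],[-2.7,0,-7.5]],[[0,0,0],[-2.7,0,-7.5]],[[0,0,0],[-2.7,0,-7.5]],[[0,0,0],[-2.7,0,-7.5]]]' 
python3 -m inch '[[[0,0,0],[0,7,0]],[[0,0,0],[0,7,0]],[[0,0,0],[0,7,0]],[[0,0,0],[0,7,0]],[[0,0,0],[0,7,0]],[[0,0,0],[0,7,0]],[[0,0,0],[0,7,0]],[[0,0,0],[0,7,0]],[[0,0,0],[0,7,0]],[[0,0,0],[0,7,0]],[[0,0,0],[0,7,0]],[[0,0,0],[0,7,0]],[[0,0,0],[0,5,0]],[[0,0,0],[0,0,0]],[[0,0,0],[0,0,0]]]'
cat > chk.py <<'E'
from ik import *
ct,at=np.array([-.0048,-.0005,-.0133]),np.array([.941,-.0001,-.3383])
p,Rt=upright(ct,at,60,np.array([.5699,-.193,.072])); delta(p,Rt,0)
o=bot.get_obs(); R0=R.from_euler('xyz',o['tcp_rot'],degrees=True).as_matrix(); print('up in tool',R0[2].round(3),'axis',(R0@at).round(3),'ctr',(o['tcp_pos']+R0@ct).round(4))
v=views('bottle'); print(v and fit(v,'bottle',(o['tcp_pos']+R0@ct)[2],[*(o['tcp_pos']+R0@ct)[:2],0,0],True))
s=v[0][0] if v else bot.snapshot('top'); s=bot.snapshot('scene'); cv2.imwrite('pics/s2.png',s['pixels'][:,:,::-1])
E
python3 chk.py
```

```text
time_s: 8.85
tcp_pos: [0.5665, -0.1964, 0.2015]
tcp_rot: [-179.6, 19.9, 58.4]
force: [1.1, -0.0, -2.5]
grip_width: 0.0541
finger_force: 63.7
time_s: 10.35
tcp_pos: [0.567, -0.1969, 0.2018]
tcp_rot: [-179.1, -69.0, 57.1]
force: [-0.1, 0.2, -3.1]
grip_width: 0.0544
finger_force: 63.8
t 10.35 q [-52.4  24.  109.9  61.   89.3 -47.2] shift cm [-11.44   0.11   6.42] turn [ 1.8  1.2 -1. ]
up in tool [ 0.934 -0.005 -0.358] axis [0.016 0.015 1.   ] ctr [ 0.5591 -0.2086  0.2021]
bottle top conf 0.75 px 1190 mid 443.0 208.0
bottle scene conf 0.62 px 2198 mid 211.0 124.0
(array([ 0.5610275 , -0.20798699,  0.0251174 ,  0.02940898]), np.float64(0.09211128950119019))
```

View pics/s2.png

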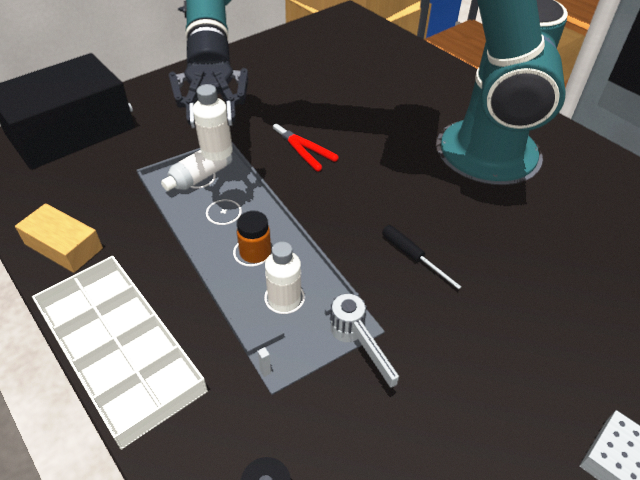

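The scene view shows the bottle held upright at (212,125), the exposed mark1 ring with its cross at (224,212), and the can still lying at (190,172). I correct the tilt and refine the position of mark1.

```bash
python3 -m inch '[[[-2,0,1.1],[0,1.7,0]],[[-3,0,1.7],[0,0,0]],[[-1,0,0.6],[0,0,0]],[[0,0,0],[0,0,0]],[[0,0,0],[0,0,0]]]'
cat >> h.py <<'E'
def unproj(s,uv,z):
    f=240/np.tan(np.radians(s['vertical_fov']/2)); K=np.array([[f,0,s['cx']],[0,f,s['cy']],[0,0,1]])
    n=cv2.undistortPoints(np.array([[uv]],float),K,np.asarray(s['dist'],float))[0,0]
    Rm=cv2.Rodrigues(np.asarray(s['rvec'],float))[0]; C=-Rm.T@np.ravel(s['tvec']); d=Rm.T@[*n,1]; return C+d*(z-C[2])/d[2]
E
cat > m1.py <<'E'
from h import *
s=bot.snapshot('scene'); g=s['pixels'].min(2)[195:230,195:250]
b=(g>160).astype(np.uint8)
cs=[c for c in cv2.findContours(b,cv2.RETR_EXTERNAL,cv2.CHAIN_APPROX_NONE)[0] if len(c)>20]
for c in cs:
    e=cv2.fitEllipse(c); uv=(e[0][0]+195,e[0][1]+195); print(len(c),e,uv,unproj(s,uv,.004).round(4))
for d in bot.mark_of('scene','mark1'): print(np.round(d['at'],3),round(d['conf'],2))
bot.snapshot('top')
for d in bot.mark_of('top','mark1'): print(np.round(d['at'],3),round(d['conf'],2))
E
python3 m1.py; sed -i 's/s2.png/s3.png/' chk.py; python3 chk.py
```

```text
time_s: 11.1
tcp_pos: [0.5742, -0.1873, 0.1367]
tcp_rot: [-179.8, -70.8, 57.8]
force: [-0.1, -0.6, -3.2]
grip_width: 0.0544
finger_force: 63.8
97 ((28.482484817504883, 15.904156684875488), (25.108821868896484, 34.47768783569336), 78.32915496826172) (223.48248481750488, 210.9041566848755) [ 0.5706 -0.1934  0.004 ]
[ 0.569 -0.194  0.004] 0.96
[ 0.559 -0.313  0.002] 0.87
[ 0.587 -0.078  0.006] 0.79
[0.6   0.042 0.006] 0.75
[0.601 0.046 0.004] 0.93
[ 0.587 -0.08   0.001] 0.89
[ 0.571 -0.193  0.003] 0.65
[ 0.549 -0.313  0.004] 0.58
t 11.3 q [-51.7  30.5 110.7  63.   86.7 -53.7] shift cm [-5.88 -0.09  2.85] turn [ 1.92 -0.54 -0.65]
up in tool [ 0.944  0.    -0.329] axis [-0.005 -0.008  1.   ] ctr [ 0.5662 -0.1996  0.1368]
bottle top conf 0.93 px 1071 mid 428.0 211.0
bottle top conf 0.24 px 1095 mid 224.0 215.0
bottle scene conf 0.56 px 1965 mid 216.0 159.0
(array([ 0.56795696, -0.19751982,  0.00731442, -0.00679256]), np.float64(0.0887281596660614))
```

```bash
python3 -m inch '[[[-1.9,0,0.85],[0,0,0]],[[-2,0,0.9],[0,0,0]],[[-1.4,0,0.65],[0,0,0]],[[-0.5,0,0.2],[0,0,0]],[[-0.1,0,0.05],[0,0,0]],[[0,0,0],[0,0,0]],[[-0.1,0,0.03],[0,0,0]],[[0,0,0],[0,0,0]],[[0,0,0],[0,0,0]]]'; sed -i 's/s3.png/s4.png/' chk.py; python3 chk.py
```

```text
time_s: 12.45
tcp_pos: [0.5769, -0.1826, 0.0712]
tcp_rot: [-179.8, -70.9, 57.8]
force: [-1.2, 0.5, 3.1]
grip_width: 0.0546
finger_force: 63.7
t 12.45 q [-51.2  36.8 110.5  63.8  83.8 -59. ] shift cm [ 0.13 -0.04  0.13] turn [ 1.89 -0.63 -0.71]
up in tool [ 0.945 -0.001 -0.328] axis [-0.005 -0.01   1.   ] ctr [ 0.5689 -0.1943  0.071 ]
bottle top conf 0.63 px 825 mid 418.0 214.0
bottle top conf 0.4 px 1107 mid 224.0 215.0
bottle scene conf 0.71 px 1696 mid 220.0 189.0
(array([ 0.57047627, -0.19280411,  0.00713613,  0.00495628]), np.float64(0.11334660649299622))
```

```bash
python3 -m inch '[[[0,0,0],[0,0,0]],[[0,0,0],[0,0,0]],[[0,0,0],[0,0,0]],[[0,0,0],[0,0,0]],[[0,0,0],[0,0,0]],[[0,0,0],[0,0,0]]]' -1
python3 -m inch '[[[0,0,-1],[0,0,0]],[[0,0,-2],[0,0,0]],[[0,0,-3],[0,0,0]],[[0,0,-4],[0,0,0]],[[4,0,-2],[0,0,0]],[[4,0,0],[0,0,0]],[[4,0,0],[0,0,0]],[[0,0,0],[0,0,0]]]'
python3 - <<'E'
from h import *
v=views('bottle'); print(fit(v,'bottle',.069,[.57,-.193,0,0],True))
v=views('can'); print(fit(v,'can',.031,[.563,-.311,.0106]))
cv2.imwrite('pics/s5.png',v[-1][0]['pixels'][:,:,::-1])
print(bot.get_obs()['q'].round(0))
E
```

```text
time_s: 13.3
tcp_pos: [0.5764, -0.1822, 0.0697]
tcp_rot: [-179.5, -70.8, 57.5]
force: [0.5, -0.0, 0.0]
grip_width: 0.0853
finger_force: 0.0
time_s: 14.1
tcp_pos: [0.5386, -0.2476, 0.2291]
tcp_rot: [178.7, -70.7, 59.2]
force: [0.2, -1.0, 0.3]
grip_width: 0.0854
finger_force: 0.0
bottle top conf 0.76 px 921 mid 417.0 216.0
bottle scene conf 0.86 px 1714 mid 221.0 189.0
bottle scene conf 0.63 px 1431 mid 193.0 167.0
(array([ 0.56975947, -0.19264266, -0.00530229,  0.03274869]), np.float64(0.04854521155357361))
can top conf 0.88 px 1642 mid 470.0 222.0
(array([ 0.5656733 , -0.31086687,  0.01054628]), np.float64(0.12882667779922485))
[-57.  25. 107.  59.  95. -47.]
```

View pics/s5.png

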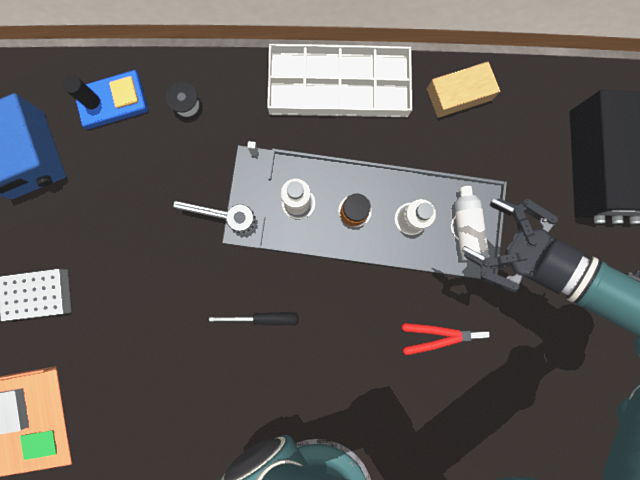

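The view shows the bottle standing on mark1 at (417,216), with the can still at (470,222). Next I go for the can.

```bash
python3 -m inch '[[[2,0,-1],[0,-7,0]],[[0,0,0],[0,-7,0]],[[0,0,0],[0,-7,0]],[[0,0,0],[0,-7,0]],[[0,0,0],[0,-7,0]],[[0,0,0],[0,-7,0]],[[0,0,0],[0,-7,0]],[[0,0,0],[0,-7,0]],[[0,0,0],[0,-7,0]],[[0,0,0],[0,-7,0]],[[0,0,0],[0,-7,0]],[[0,0,0],[0,-7,0]],[[0,0,0],[0,-7,0]],[[0,0,0],[2.7,0,7.5]],[[0,0,0],[2.7,0,7.5]],[[0,0,0],[2.7,0,7.5]],[[0,0,0],[2.7,0,7.5]],[[0,0,0],[2.7,0,7.5]],[[0,0,0],[2.7,0,7.5]],[[0,0,0],[0,0,0]]]'
cat > pc.py <<'E'
from h import *
b=np.radians(6.1); c=np.array([.5638,-.3108,.031]); ax=np.array([np.cos(b),np.sin(b),0])
a=np.radians(20); z=-np.sin(a)*ax-np.cos(a)*np.array([0,0,1])
delta(c+ax*.005-z*.1,tool(z,np.cross([0,0,-1],ax)));delta(c+ax*.005,tool(z,np.cross([0,0,-1],ax)))
E
python3 pc.py
```

```text
time_s: 16.5
tcp_pos: [0.5358, -0.2485, 0.2434]
tcp_rot: [179.9, 20.3, 10.0]
force: [0.2, -0.3, -0.5]
grip_width: 0.0851
finger_force: 0.0
t 16.5 q [-21.2  17.3  90.1 -10.4  90.1  60.4] shift cm [ 9.36  6.82 11.08] turn [1.46 0.29 3.65]
t 16.5 q [-21.2  17.3  90.1 -10.4  90.1  60.4] shift cm [ 9.41  6.57 21.08] turn [1.46 0.29 3.65]
```

```bash
python3 -m inch '[[[3,2.2,0],[0.7,0.1,1.8]],[[3.1,2.2,0],[0.7,0.1,1.8]],[[3.2,2.4,3],[0,0,0]],[[0,0,4],[0,0,0]],[[0,0,4],[0,0,0]],[[0,0,0],[0,0,0]],[[0,0,0],[0,0,0]]]'; python3 pc.py
```

```text
time_s: 17.2
tcp_pos: [0.5942, -0.3063, 0.1091]
tcp_rot: [180.0, 20.1, 6.4]
force: [1.0, -0.1, 0.9]
grip_width: 0.0854
finger_force: 0.0
t 17.2 q [-24.2  31.1  85.5 -10.2  81.1  62.6] shift cm [0.26 0.13 0.11] turn [0.12 0.11 0.27]
t 17.2 q [-24.2  31.1  85.5 -10.2  81.1  62.6] shift cm [ 0.28  0.11 10.11] turn [0.12 0.11 0.27]
```

```bash
python3 -m inch '[[[0.3,0.1,2],[0,0,0]],[[0,0,3],[0,0,0]],[[0,0,2.5],[0,0,0]],[[0,0,1.6],[0,0,0]],[[0,0,0.8],[0,0,0]],[[0,0,0],[0,0,0]]]'
python3 -m inch '[[[0,0,0],[0,0,0]],[[0,0,0],[0,0,0]],[[0,0,0],[0,0,0]],[[0,0,0],[0,0,0]],[[0,0,0],[0,0,0]],[[0,0,0],[0,0,0]],[[0,0,0],[0,0,0]],[[0,0,0],[0,0,0]]]' 1 60
python3 - <<'E'
from ik import *
b=np.radians(6.1); ct,at=obj_in_tool(np.array([.5638,-.3108,.031]),np.array([np.cos(b),np.sin(b),0])); print(ct.round(4).tolist(),at.round(4).tolist())
S=[[-30,20,110,q4,q5,q6] for q4 in (30,90,140) for q5 in (60,100) for q6 in (-100,-30,0,60)]
for psi in (90,70,50,30,10):
    p,Rt=upright(ct,at,psi,np.array([.5547,-.312,.082]))
    r=ik(p,Rt,S);print(psi,p.round(3),round(r.cost,3),r.x.round(0))
E
```

```text
time_s: 17.8
tcp_pos: [0.5647, -0.3115, 0.0163]
tcp_rot: [179.9, 19.9, 6.3]
force: [0.0, -0.5, 0.0]
grip_width: 0.0856
finger_force: 0.0
time_s: 18.6
tcp_pos: [0.5661, -0.312, 0.0176]
tcp_rot: [179.8, 19.8, 6.2]
force: [2.5, 0.4, 4.3]
grip_width: 0.0522
finger_force: 63.4
[-0.0066, -0.0014, -0.0119] [0.9411, 0.0036, -0.3382]
90 [ 0.556 -0.299  0.084] 0.0 [-50.  52.  78.  40. 110. -59.]
70 [ 0.561 -0.3    0.084] 0.0 [-55.  45.  91.  51.  98. -56.]
50 [ 0.564 -0.303  0.084] 0.0 [-60.  38. 105.  63.  85. -55.]
30 [ 0.567 -0.306  0.084] 0.0 [-61.  31. 119.  78.  74. -58.]
10 [ 0.568 -0.311  0.084] 0.0 [-59.  24. 132. 100.  64. -65.]
```

```bash
python3 -m inch '[[[-0.3,0,-0.9],[0,0,0]],[[-0.7,0,-1.9],[0,0,0]],[[-1.2,0,-3.3],[0,0,0]],[[-1.3,0,-3.6],[0,0,0]],[[-1.3,0,-3.6],[0,0,0]],[[-1.3,0,-3.6],[0,0,0]],[[-1.0,0,-2.8],[0,0,0]],[[-0.6,0,-1.5],[0,0,0]],[[0,0,0],[-2.7,0,-7.5]],[[0,0,0],[-2.7,0,-7.5]],[[0,0,0],[-2.7,0,-7.5]],[[0,0,0],[-2.7,0,-7.5]],[[0,0,0],[-2.7,0,-7.5]],[[0,0,0],[-2.7,0,-7.5]]]' 
python3 -m inch '[[[0,0,0],[0,7,0]],[[0,0,0],[0,7,0]],[[0,0,0],[0,7,0]],[[0,0,0],[0,7,0]],[[0,0,0],[0,7,0]],[[0,0,0],[0,7,0]],[[0,0,0],[0,7,0]],[[0,0,0],[0,7,0]],[[0,0,0],[0,7,0]],[[0,0,0],[0,7,0]],[[0,0,0],[0,7,0]],[[0,0,0],[0,7,0]],[[0,0,0],[0,6,0]],[[0,0,0],[0,0,0]],[[0,0,0],[0,0,0]]]'
cat > chc.py <<'E'
from ik import *
ct,at=np.array([-.0066,-.0014,-.0119]),np.array([.9411,.0036,-.3382])
M0=np.array([.5547,-.312,.082])
p,Rt=upright(ct,at,57,M0); delta(p,Rt,0)
o=bot.get_obs(); R0=R.from_euler('xyz',o['tcp_rot'],degrees=True).as_matrix(); C=o['tcp_pos']+R0@ct; print('axis',(R0@at).round(3),'ctr',C.round(4),'zhead',R0[:,2].round(3))
v=views('can'); 
if v: x,f=fit(v,'can',C[2],[*C[:2],0,0],True); print(x.round(4),round(f,3)); 
for cam in ('top','scene'):
    bot.snapshot(cam)
    for d in bot.mark_of(cam,'mark0'): print(cam,np.round(d['at'],3),round(d['conf'],2))
s=bot.snapshot('scene'); cv2.imwrite('pics/c1.png',s['pixels'][:,:,::-1])
E
python3 chc.py
```

```text
time_s: 20.0
tcp_pos: [0.5634, -0.3103, 0.2404]
tcp_rot: [-179.8, 20.0, 54.5]
force: [0.1, -0.9, -1.4]
grip_width: 0.0523
finger_force: 63.0
time_s: 21.5
tcp_pos: [0.5637, -0.3109, 0.2401]
tcp_rot: [-179.5, -69.9, 53.6]
force: [0.3, -0.6, -1.4]
grip_width: 0.0519
finger_force: 63.1
t 21.5 q [-59.2  27.6  99.9  59.9  94.9 -42.9] shift cm [-14.39  -0.54   6.04] turn [ 2.65  0.31 -1.37]
axis [0.009 0.    1.   ] ctr [ 0.5547 -0.321   0.238 ] zhead [ 0.55   0.762 -0.343]
can top conf 0.67 px 1693 mid 516.0 209.0
can scene conf 0.62 px 2342 mid 177.0 78.0
[ 0.5575 -0.3201 -0.0048  0.0052] 0.076
top [ 0.588 -0.077  0.004] 0.96
top [ 0.548 -0.312  0.   ] 0.89
top [ 0.569 -0.194  0.003] 0.82
top [0.6   0.047 0.003] 0.58
scene [ 0.558 -0.31   0.003] 0.97
scene [0.598 0.046 0.004] 0.74
scene [ 0.59  -0.075  0.005] 0.68
scene [ 0.568 -0.191  0.002] 0.63
```

View pics/c1.png

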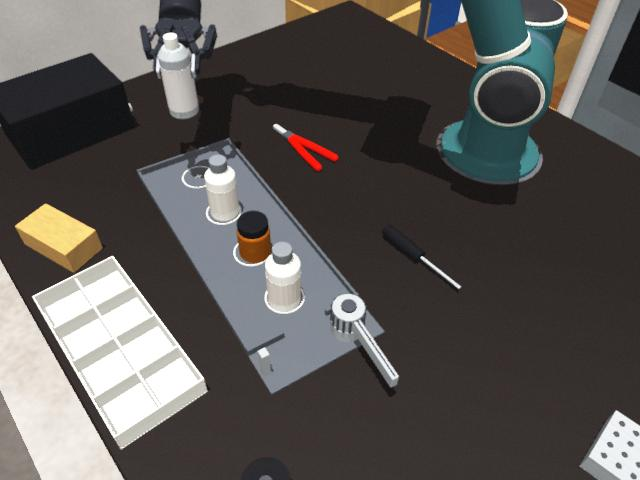

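The can is held upright at (178,78). The mark0 ring is free at (198,178) and the bottle stands at (222,190). I lower the can.

```bash
python3 -m inch '[[[-1.8,-0.3,1.0],[0,0,0]],[[-3.2,-0.3,1.4],[0,0,0]],[[-3.2,0,1.2],[0,0,0]],[[-2.4,0,0.9],[0,0,0]],[[-1,0,0.4],[0,0,0]],[[0,0,0],[0,0,0]],[[0,0,0],[0,0,0]]]'; python3 chc.py
python3 - <<'E'
from h import *
s=bot.snapshot('scene'); g=s['pixels'].min(2)[150:200,165:235]; cv2.imwrite('pics/c2.png',cv2.resize(s['pixels'][100:240,140:280,::-1],(560,560),interpolation=cv2.INTER_CUBIC))
E
```

```text
time_s: 22.65
tcp_pos: [0.5632, -0.3023, 0.1159]
tcp_rot: [-179.9, -70.0, 54.1]
force: [0.4, 0.1, -1.9]
grip_width: 0.0525
finger_force: 63.1
t 22.65 q [-58.9  36.7 102.1  59.9  89.1 -52.7] shift cm [-2.96 -0.06  1.14] turn [ 2.71  0.2  -1.22]
axis [0.005 0.    1.   ] ctr [ 0.5542 -0.3124  0.1138] zhead [ 0.551  0.762 -0.341]
can top conf 0.68 px 1167 mid 484.0 220.0
can top conf 0.17 px 664 mid 266.0 319.0
can scene conf 0.59 px 1842 mid 190.0 137.0
[ 0.557  -0.3122 -0.0041  0.005 ] 0.078
top [ 0.57  -0.19   0.003] 0.88
top [ 0.587 -0.076  0.004] 0.84
top [ 0.553 -0.313  0.001] 0.82
top [0.599 0.048 0.002] 0.6
scene [ 0.587 -0.079  0.006] 0.89
scene [ 0.571 -0.192  0.003] 0.85
scene [0.599 0.047 0.005] 0.81
scene [ 0.558 -0.31   0.002] 0.8
```

View pics/c2.png

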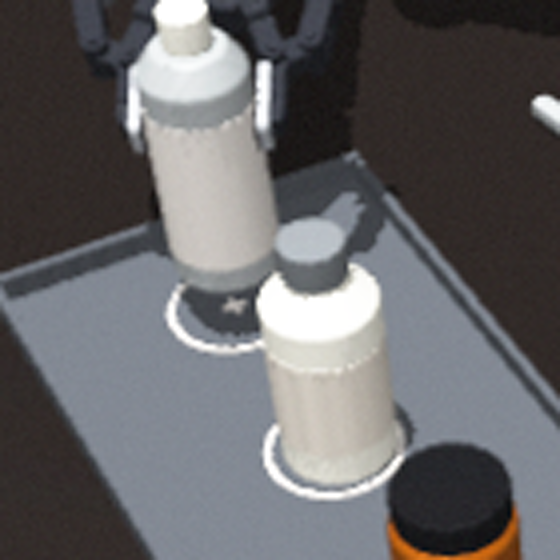

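```bash
python3 - <<'E'
from h import *
s=bot.snapshot('scene');print(unproj(s,(198.6,175.9),.004))
E
python3 -m inch '[[[-1.2,0,0.45],[0,0,0]],[[-1.2,0,0.45],[0,0,0]],[[-0.5,0,0.2],[0,0,0]],[[-0.1,0,0.03],[0,0,0]],[[0,0,0],[0,0,0]],[[-0.15,0,0.05],[0,0,0]],[[0,0,0],[0,0,0]],[[0,0,0],[0,0,0]]]'; python3 chc.py
```

```text
[ 0.55525794 -0.31217041  0.004     ]
time_s: 24.0
tcp_pos: [0.5626, -0.3011, 0.084]
tcp_rot: [-179.8, -70.4, 54.0]
force: [-4.9, 0.9, 9.3]
grip_width: 0.052
finger_force: 63.8
t 24.0 q [-58.9  39.7 101.9  60.   88.1 -55.1] shift cm [ 0.01  0.07 -0.01] turn [ 2.56 -0.12 -1.22]
axis [ 0.003 -0.005  1.   ] ctr [ 0.5537 -0.3112  0.0818] zhead [ 0.55   0.765 -0.336]
can scene conf 0.8 px 1650 mid 193.0 149.0
can scene conf 0.62 px 1749 mid 221.0 189.0
[ 0.5564 -0.3101 -0.0208  0.0149] 0.106
top [0.6   0.049 0.005] 0.93
top [ 0.549 -0.315  0.002] 0.86
top [ 0.572 -0.191  0.006] 0.86
top [ 0.589 -0.08   0.004] 0.69
scene [0.599 0.045 0.003] 0.95
scene [ 0.588 -0.079  0.004] 0.94
scene [ 0.57  -0.196  0.003] 0.9
scene [ 0.558 -0.312  0.002] 0.76
scene [0.56  0.162 0.049] 0.3
```

```bash
python3 -m inch '[[[0,0,0],[0,0,0]],[[0,0,0],[0,0,0]],[[0,0,0],[0,0,0]],[[0,0,0],[0,0,0]],[[0,0,0],[0,0,0]],[[0,0,0],[0,0,0]]]' -1
python3 -m inch '[[[0,0,-1],[0,0,0]],[[0,0,-2],[0,0,0]],[[0,0,-3],[0,0,0]],[[0,0,-4],[0,0,0]],[[2,0,-4],[0,0,0]],[[4,0,-2],[0,0,0]],[[4,0,0],[0,0,0]],[[4,0,0],[0,0,0]],[[0,0,0],[0,0,0]]]'
python3 - <<'E'
from h import *
v=views('can'); print(fit(v,'can',.079,[.555,-.311,0,0],True))
A=[];K=[]
for c in ['top','scene']:
    bot.snapshot(c); A+= [bot.mark_of(c,'collar_axis')[0]['at']]; K+=[bot.mark_of(c,'keeper_grip')[0]['at']]
print(np.round(A,3),np.round(K,3)); cv2.imwrite('pics/c3.png',v[0][0]['pixels'][:,:,::-1])
print(bot.get_obs()['q'].round(0))
E
```

```text
time_s: 25.05
tcp_pos: [0.5632, -0.3019, 0.0817]
tcp_rot: [-179.8, -70.0, 54.0]
force: [0.4, -0.1, -0.4]
grip_width: 0.0858
finger_force: 0.0
time_s: 25.95
tcp_pos: [0.5038, -0.3873, 0.2756]
tcp_rot: [178.3, -69.8, 55.7]
force: [-0.0, -0.5, 0.6]
grip_width: 0.0856
finger_force: 0.0
can top conf 0.87 px 1080 mid 477.0 223.0
can top conf 0.56 px 998 mid 226.0 215.0
can scene conf 0.65 px 1647 mid 193.0 149.0
(array([ 0.5559891 , -0.31140536, -0.0044941 ,  0.03985314]), np.float64(0.07265082001686096))
[[0.566 0.162 0.046]
 [0.557 0.16  0.05 ]] [[0.583 0.255 0.047]
 [0.582 0.258 0.049]]
[-66.  29.  94.  56. 102. -43.]
```

View pics/c3.png

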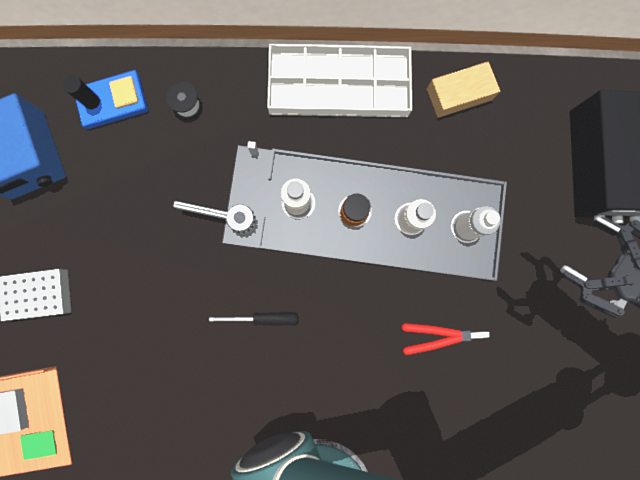

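Both stand: the can near (477,223) on mark0 and the bottle at (417,216). The arm of the collar points left from (240,217). Now the collar.

```bash
python3 -m inch '[[[0,0,0],[0,-7,0]],[[0,0,0],[0,-7,0]],[[0,0,0],[0,-7,0]],[[0,0,0],[0,-7,0]],[[0,0,0],[0,-7,0]],[[0,0,0],[0,-7,0]],[[0,0,0],[0,-7,0]],[[0,0,0],[0,-7,0]],[[0,0,0],[0,-7,0]],[[0,0,0],[0,-7,0]],[[3.7,2,0],[0,0,0]],[[3.7,2,0],[0,0,0]],[[3.7,2,0],[0,0,0]],[[3.7,2,0],[0,0,0]],[[3.7,-2,0],[0,0,0]],[[3.7,-2,0],[0,0,0]],[[3.7,-2,0],[0,0,0]],[[3.7,-2,0],[0,0,0]]]' -0.3 50
cat > kp.py <<'E'
from h import *
A=np.array([.5615,.161]);K=np.array([.5825,.2565]); u=(K-A)/np.linalg.norm(K-A); print(np.linalg.norm(K-A),np.degrees(np.arctan2(u[1],u[0])))
g=np.r_[A+.1*u,.046]; x=np.r_[u,0]; Rt=tool([0,0,-1],np.cross([0,0,-1],x))
delta(g+[0,0,.1],Rt); delta(g,Rt)
E
python3 kp.py
```

```text
time_s: 28.25
tcp_pos: [0.6766, -0.1434, 0.2672]
tcp_rot: [-179.9, 0.0, 54.1]
force: [1.1, 0.1, 0.6]
grip_width: 0.0557
finger_force: 0.0
0.09778164449425056 77.5983041832787
t 28.25 q [-14.   16.   87.1   0.   77.1  21.8] shift cm [ 27.09 -31.12  14.09] turn [-1.500e-01 -2.000e-02 -2.349e+01]
t 28.25 q [-14.   16.   87.1   0.   77.1  21.8] shift cm [ 27.09 -31.09  24.09] turn [-1.500e-01 -2.000e-02 -2.349e+01]
```

```bash
python3 -m inch '[[[2.7,-3.1,0],[0,0,0]],[[2.7,-3.1,0],[0,0,0]],[[2.7,-3.1,0],[0,0,0]],[[2.7,-3.1,0],[0,0,0]],[[2.7,-3.1,0],[0,0,0]],[[2.7,-3.1,0],[0,0,0]],[[2.7,-3.1,0],[0,0,0]],[[2.7,-3.1,0],[0,0,0]],[[2.7,-3.1,0],[0,0,0]],[[2.7,-3.1,0],[0,0,0]],[[0,0,3],[0,0,-7.8]],[[0,0,4],[0,0,-7.8]],[[0,0,4],[0,0,-7.8]],[[0,0,3],[0,0,0]],[[0,0,0],[0,0,0]],[[0,0,0],[0,0,0]]]'
python3 kp.py
python3 - <<'E'
from h import *
s=bot.snapshot('wrist');cv2.imwrite('pics/w2.png',s['pixels'][:,:,::-1])
print([np.round(d['at'],3) for n in('keeper_grip','collar_axis') for d in bot.mark_of('wrist',n)[:1]])
E
```

```text
time_s: 29.85
tcp_pos: [0.5832, 0.2552, 0.1279]
tcp_rot: [-179.9, 0.0, 77.5]
force: [0.5, 0.1, 0.8]
grip_width: 0.0555
finger_force: 0.0
0.09778164449425056 77.5983041832787
t 29.85 q [2.140e+01 1.570e+01 1.025e+02 1.000e-01 6.190e+01 3.380e+01] shift cm [ 0.33 -0.1   0.09] turn [-0.14  0.04 -0.1 ]
t 29.85 q [2.140e+01 1.570e+01 1.025e+02 1.000e-01 6.190e+01 3.380e+01] shift cm [ 0.34 -0.07 10.09] turn [-0.14  0.04 -0.1 ]
[array([0.586, 0.255, 0.046]), array([0.561, 0.161, 0.043])]
```

View pics/w2.png

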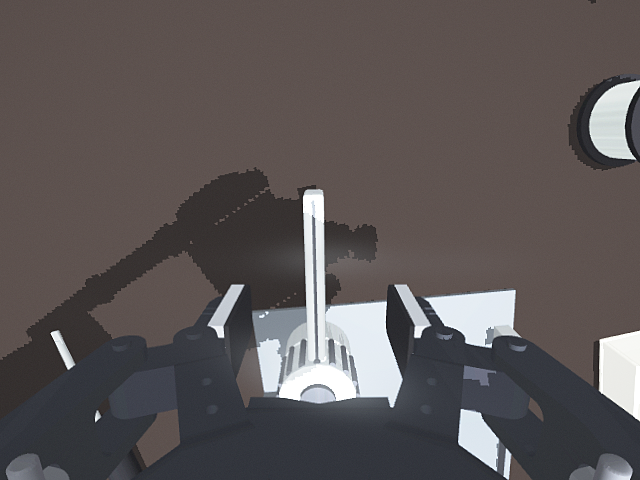

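The wrist view shows the keeper arm vertical in the picture at x≈315, midway between the fingers (235 and 400), so it is aligned. I descend and pinch.

```bash
python3 -m inch '[[[0.3,0,2],[0,0,0]],[[0,0,3],[0,0,0]],[[0,0,3],[0,0,0]],[[0,0,1.5],[0,0,0]],[[0,0,0.5],[0,0,0]],[[0,0,0],[0,0,0]]]'
python3 -m inch '[[[0,0,0],[0,0,0]],[[0,0,0],[0,0,0]],[[0,0,0],[0,0,0]],[[0,0,0],[0,0,0]],[[0,0,0],[0,0,0]],[[0,0,0],[0,0,0]],[[0,0,0],[0,0,0]],[[0,0,0],[0,0,0]]]' 1 30
python3 -c "
from h import *
o=bot.get_obs();d=o['tcp_pos'][:2]-[.5615,.161];print(np.linalg.norm(d),np.degrees(np.arctan2(d[1],d[0])),o['tcp_rot'])"
```

```text
time_s: 30.6
tcp_pos: [0.5849, 0.2585, 0.0291]
tcp_rot: [-180.0, -0.0, 77.5]
force: [0.1, -0.1, 0.1]
grip_width: 0.0556
finger_force: 0.0
time_s: 31.4
tcp_pos: [0.5847, 0.2589, 0.0299]
tcp_rot: [-180.0, -0.1, 77.5]
force: [-2.3, 1.0, 6.5]
grip_width: 0.0111
finger_force: 31.0
0.10059674378159103 76.65035547844884 [-1.79999864e+02 -9.77187726e-02  7.74578859e+01]
```

```bash
python3 -m inch '[[[0,0.35,0],[0,0,2]],[[0,0.7,0],[0,0,4]],[[-0.05,0.7,0],[0,0,4]],[[0,0.7,0],[0,0,4]],[[-0.05,0.7,0],[0,0,4]],[[0,0.7,0],[0,0,4]],[[-0.05,0.7,0],[0,0,4]],[[0,0.7,0],[0,0,4]],[[-0.05,0.7,0],[0,0,4]],[[0,0.7,0],[0,0,4]],[[-0.05,0.7,0],[0,0,4]],[[0,0.35,0],[0,0,2]],[[0,0,0],[0,0,0]]]'
python3 -c "
from h import *
o=bot.get_obs();d=o['tcp_pos'][:2]-[.5615,.161];print(np.linalg.norm(d),np.degrees(np.arctan2(d[1],d[0])),o['tcp_rot'])"
```

```text
time_s: 32.7
tcp_pos: [0.6473, 0.215, 0.0299]
tcp_rot: [180.0, -0.1, 33.5]
force: [-0.8, -2.7, 5.9]
grip_width: 0.0112
finger_force: 29.3
0.10140518522309873 32.167680330239115 [ 1.79962213e+02 -5.31260307e-02  3.34640213e+01]
```

```bash
python3 -m inch '[[[0,0.35,0],[0,0,2]],[[0,0.7,0],[0,0,4]],[[-0.05,0.7,0],[0,0,4]],[[0,0.7,0],[0,0,4]],[[-0.05,0.7,0],[0,0,4]],[[0,0.7,0],[0,0,4]],[[-0.05,0.7,0],[0,0,4]],[[0,0.7,0],[0,0,4]],[[-0.05,0.7,0],[0,0,4]],[[0,0.7,0],[0,0,4]],[[0,0.35,0],[0,0,2]],[[0,0.1,0],[0,0,0.8]],[[0,0,0],[0,0,0]],[[0,0,0],[0,0,0]]]'
python3 - <<'E'
from h import *
o=bot.get_obs();d=o['tcp_pos'][:2]-[.5632,.1605];print(np.linalg.norm(d),np.degrees(np.arctan2(d[1],d[0])),o['tcp_rot'])
s=bot.snapshot('top');t=bot.snapshot('scene')
# lane yaw from far lip edge / tray outline in top image
m=bot.silhouettes('top','lane')
bot.snapshot('top');m=bot.silhouettes('top','lane')[0]['region']
a=cv2.resize(s['pixels'][120:280,200:340,::-1],(700,800)[:2],interpolation=cv2.INTER_CUBIC)[:600]
b=cv2.resize(t['pixels'][250:400,220:420,::-1],(800,600),interpolation=cv2.INTER_CUBIC)
a=cv2.resize(s['pixels'][130:250,200:280,::-1],(400,600),interpolation=cv2.INTER_CUBIC)
b=cv2.resize(t['pixels'][270:390,240:320,::-1],(400,600),interpolation=cv2.INTER_CUBIC)
cv2.imwrite('pics/k1.png',np.hstack([a,b]))
np.savez('k1.npz',m=m)
E
```

```text
time_s: 34.1
tcp_pos: [0.6637, 0.1462, 0.0298]
tcp_rot: [179.9, -0.1, -7.2]
force: [-0.9, -5.8, 4.8]
grip_width: 0.0117
finger_force: 30.5
0.10146260690428972 -8.091411714042321 [ 1.79875412e+02 -1.13577357e-01 -7.15752033e+00]
```

View pics/k1.png

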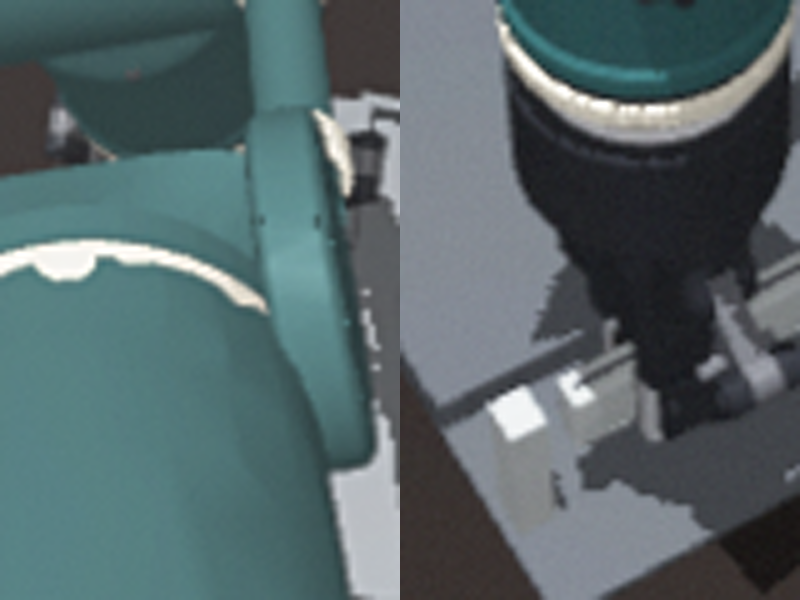

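The scene crop shows the index post top at full-image (263.6,352.6) and the arm tip beside it at about (275,347), pointing at it. I release gently, back away and measure.

```bash
python3 -m inch '[[[0,0,0],[0,0,0]],[[0,0,0],[0,0,0]],[[0,0,0],[0,0,0]],[[0,0,0],[0,0,0]],[[0,0,-1],[0,0,0]],[[0,0,-3],[0,0,0]],[[0,0,-4],[0,0,0]],[[0,0,-4],[0,0,0]],[[0,0,-4],[0,0,0]],[[0,0,-4],[0,0,0]],[[0,-4.5,0],[0,0,0]],[[0,-4.5,0],[0,0,0]],[[0,-4.5,0],[0,0,0]],[[0,-4.5,0],[0,0,0]],[[0,-4.5,0],[0,0,0]],[[0,-4.5,0],[0,0,0]],[[0,0,0],[0,0,0]]]' 0
python3 - <<'E'
from h import *
s=bot.snapshot('top');t=bot.snapshot('scene')
print('post scene',unproj(t,(263.4,352.4),.06),'tip',unproj(t,(275,347),.061))
a=cv2.resize(s['pixels'][130:250,200:280,::-1],(400,600),interpolation=cv2.INTER_CUBIC)
b=cv2.resize(t['pixels'][270:390,250:370,::-1],(400,400),interpolation=cv2.INTER_CUBIC)
cv2.imwrite('pics/k2.png',np.hstack([a,np.vstack([b,np.zeros((200,400,3),np.uint8)])]))
for c in('top','scene'):print([(n,np.round(d['at'],3)) for n in('keeper_grip','collar_axis') for d in bot.mark_of(c,n)[:1]])
# expected px for arm at lane angle
for yaw in(-6.3,-7.3,-8.3):
  u=np.array([np.cos(np.radians(yaw)),np.sin(np.radians(yaw)),0]); A=np.array([.5632,.1605,.06]); print(yaw,proj(s,[A,A+.135*u,A+.15*u]).round(1).tolist())
E
```

```text
time_s: 36.05
tcp_pos: [0.6956, 0.4225, 0.2278]
tcp_rot: [-179.8, 0.1, -7.0]
force: [1.4, 0.5, -0.3]
grip_width: 0.0426
finger_force: 0.0
post scene [0.70908922 0.1409335  0.06      ] tip [0.69087864 0.14469428 0.061     ]
[('keeper_grip', array([0.66 , 0.148, 0.046])), ('collar_axis', array([0.566, 0.16 , 0.049]))]
[('keeper_grip', array([0.657, 0.148, 0.049])), ('collar_axis', array([0.56 , 0.158, 0.051]))]
-6.3 [[238.3, 216.9], [247.7, 150.8], [248.7, 143.6]]
-7.3 [[238.3, 216.9], [248.8, 151.0], [250.0, 143.8]]
-8.3 [[238.3, 216.9], [250.0, 151.2], [251.3, 144.0]]
```

View pics/k2.png

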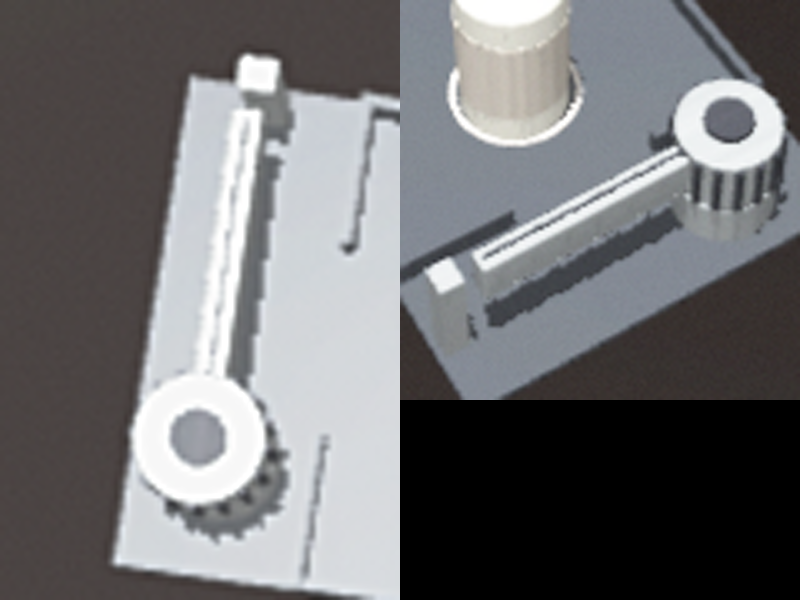

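Run:
```python
from h import *
s=bot.snapshot('top');t=bot.snapshot('scene')
ang=lambda a,b:np.degrees(np.arctan2(*(b-a)[1::-1])).round(2)
f=lambda u,v:((u+.0)/5+200-.4,v/5+130-.4)
print('lane edge',ang(unproj(s,f(116,563),.004),unproj(s,f(191,78),.004)))
# lane long edges: far lip line, from picture silhouettes
m=np.load('k1.npz')['m']
im=s['pixels'].astype(float).mean(2)
def edge(rows,x0,x1,img,z,sig=1):   # centre of bright arm per row
    P=[]
    for r in rows:
        w=np.clip(img[r,x0:x1]-210,0,None); P.append(unproj(s,((w*np.arange(x0,x1)).sum()/w.sum(),r),z)[:2])
    return np.array(P)
P=edge(range(156,200),238,256,im,.061); k=np.polyfit(P[:,0],P[:,1],1); print('arm dir',np.degrees(np.arctan(k[0])), 'y at axis .563',np.polyval(k,.5632),'at post .711',np.polyval(k,.711), im[180,238:256].round())
w=np.clip(im[139:149,244:260]-215,0,None); yy,xx=np.mgrid[139:149,244:260]; c=((w*xx).sum()/w.sum(),(w*yy).sum()/w.sum()); print('post',c,unproj(s,c,.06))
# left lane edge, per row subpixel (dark->grey)
Q=[]
for r in range(150,240,2):
    row=cv2.GaussianBlur(s['pixels'][r:r+1].astype(np.float32).mean(2),(3,1),0)[0]; d=np.diff(row[215:245]); i=int(d[:22].argmax()); Q.append(unproj(s,(215+i+.5,r),.002)[:2])
Q=np.array(Q);
for _ in range(3):
    k2=np.polyfit(Q[:,0],Q[:,1],1); e=np.abs(np.polyval(k2,Q[:,0])-Q[:,1]); Q=Q[e<max(.002,np.median(e)*2)]
print('left edge dir',np.degrees(np.arctan(k2[0])),len(Q))
```

```text
lane edge -6.95
arm dir -5.16150555733349 y at axis .563 0.15520417912052947 at post .711 0.14185344187676985 [208. 209. 208. 207. 230. 252. 250. 223. 252. 255. 196. 115. 108. 105.
 103. 139. 216. 215.]
post (np.float64(251.01485884101038), np.float64(144.3296540012736)) [0.71091497 0.13932387 0.06      ]
left edge dir -7.178032021370769 45
```

Run:
```python
from h import *
s=bot.snapshot('top'); im=s['pixels'].astype(float).mean(2)
P=[];C=[]
for r in range(156,202):
    xc=238.3+(217-r)*10.5/66; x0=int(xc)-5; x1=int(xc)+7
    idx=[x for x in range(x0,x1) if im[r,x]>224]
    if len(idx)<3: continue
    c=(idx[0]+idx[-1])/2; C.append((r,c)); P.append(unproj(s,(c,r),.061)[:2])
P=np.array(P);k=np.polyfit(P[:,0],P[:,1],1);print('arm',np.degrees(np.arctan(k[0])),'y@.5632',np.polyval(k,.5632),'y@.711',np.polyval(k,.711),'rms',np.std(P[:,1]-np.polyval(k,P[:,0])),C[::8])
```

```text
arm -6.696498609965684 y@.5632 0.15835691978585079 y@.711 0.1410035669309534 rms 0.0004034303064210253 [(156, 248.5), (164, 247.0), (172, 246.0), (180, 244.5), (188, 243.5), (196, 242.5)]
```

The arm points at the index post to within about half a degree. The arm measures -6.7° and the lane -7.2°, and its line passes within 2 mm of the post. Last check of the standing things, then I hand in.

Run:
```python
from h import *
for n,z,x0 in [('bottle',.069,[.57,-.193,0,0]),('can',.079,[.5555,-.3115,0,0])]:
    x,f=fit(views(n,('scene',)),n,z,x0,True); print(n,x.round(3),round(f,3))
for n in('neighbour_bottle','neighbour_jar'): print(n,np.round(bot.mark_of('scene',n)[0]['at'],3))
print(bot.get_obs()['time_s']); print(bot.close_job())
```

```text
bottle scene conf 0.64 px 1500 mid 253.0 236.0
bottle scene conf 0.59 px 1782 mid 221.0 188.0
bottle [ 0.588 -0.061  0.008 -0.07 ] 0.276
can scene conf 0.79 px 1712 mid 193.0 148.0
can [ 0.555 -0.314 -0.006  0.017] 0.098
neighbour_bottle [0.604 0.048 0.073]
neighbour_jar [ 0.583 -0.074  0.041]
36.8
the job is handed in; nothing more can be done
None
```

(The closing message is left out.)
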